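# Pack and wedge the carved-board press in a dyeing studio

## Task

Close the press on the carved dyeing boards: lay one or both packing slats flat on its aluminium plate under the green bridge, one on another and pushed right back to the stop, until only a gap that the red wedge can take up is left; leave a slat you do not need where it lies. Then slide the wedge, thin end first, in between the slats and the bridge until you feel it tighten and the plate has gone fully down onto the boards, snug but not forced. Finish while still holding the wedge pressed in by its thick end, with the things around the press undisturbed.

Things in the scene. Friction and masses are not known exactly. Their poses are not given: they have to be found in the camera images.
- press: The block press, fixed to the table: a 210 x 290 mm steel base with two carved wooden boards (170 x 180 mm) on it, an upright threaded column (16 mm) at y = +118 mm and at y = -118 mm, and at the back a steel stop plate (120 mm wide, its face at x = +91 mm, from 22 to 106 mm up). Origin on the table under the middle of the press; its x axis points from the open front, where slats and wedge go in, to the stop; y along the bridge; z up.
- stop (a point): Middle of the lower edge of the usable face of the back stop: at the height of the top of the press plate when that is fully down. Axes as the press.
- plate_top (a point): Point on the top face of the aluminium press plate (180 mm deep in the press's x, from -90 to +90 mm; 200 mm wide, 10 mm thick), right below the middle of the bridge. The plate stays level and moves only up and down.
- platen (a joint): Travel of the press plate: 0 = lifted 3 mm off the boards by its springs, 0.003 m = fully down on the boards. It takes about 4 N at the start and 6 N at the end of the travel, less the weight of what lies on it (two slats and the wedge together weigh about 2 N and leave it up); then it is solid.
- bridge: The green steel bridge bar across the press, clamped rigidly to both columns by nuts at a height that differs from time to time: 40 mm deep (press x from -25 to +15 mm), 280 mm long, 30 mm high, with low ribs to 42 mm and the nuts and columns at its two ends up to 200 mm above the table. Origin in the middle of its flat underside, axes as the press.
- bridge_under (a point): Middle of the flat underside of the bridge (x = -5 mm in the press). Its height above plate_top is the open gap, about 15 to 33 mm; 3 mm more once the plate is down.
- slat_a_mid (a point): Centre of a pale wooden packing slat, 210 long x 40 wide x 10 mm thick, about 60 g; lies flat on the table, x along its length, z up; both ends are alike. Pushed back to the stop, its centre is at x = -14 mm in the press and its near end sticks out 29 mm in front of the plate.
- slat_b_mid (a point): Centre of the second packing slat, the same as the first.
- wedge_grip (a point): Middle (half-way up) of the thick end block of the red wooden wedge. The wedge is 190 long x 40 wide, about 85 g, flat underneath, lying flat on the table; its x axis points along it to the thin end. The block is 70 mm long and 20 mm thick (from x = -35 to +35 mm about this point); from +35 to +155 mm the top slopes evenly down to a 2 mm thin tip. It takes up what lies between the slats and the bridge, from about 4 to 18 mm.
- bottle_pink: Red squeeze bottle of dye, 60 mm across, 160 mm tall, standing; leave alone. Origin under its middle.
- bottle_blue: Blue squeeze bottle of dye, 60 mm across, 160 mm tall, standing to the right of the press; leave alone. Origin under its middle.
- brush_jar: Clear jar, 76 mm across, 100 mm tall, with a long bottle brush standing in it to 190 mm; leave alone. Origin under its middle.
- dye_bowl: Small steel bowl, 124 mm across, 50 mm tall; leave alone. Origin under its middle.
- mallet: Wooden mallet lying on the table, handle along its x, 95 mm head at x = +110 mm, 48 mm high; leave alone. Origin under the middle of the handle.
- disc: Round dark wooden resist block with pink spots, 84 mm across, 18 mm thick, lying flat; leave alone. Origin under its middle.
Things that resemble listed ones, but are neither listed nor needed, are in the scene too. What is shaped like the part that bears slat_b_mid but turquoise is not meant.

How it is judged:
By the outcome, as a careful person would: the job done as asked, in the order asked, and still so for the second after the job is handed in, while the arm keeps its last pose, push and grip.
It also fails if it takes over 72 s, if anything falls off the work surface, if the arm or the gripper's body presses on something with over 40 N, if the wrist force passes 120 N, or if a joint passes its speed limit or range.

## Robot

A 6-joint arm with a two-finger parallel gripper is mounted at the origin on the work surface. World frame = base frame: x ahead of the robot, y to its left, z up, the work surface at z = 0. Lengths are in mm, angles in rad, forces in N, time in s.
With the tool pointing down it reaches from about 300 to 875 mm from the base axis. Payload 4.2 kg.
Tool frame: the origin (TCP) lies on the centre line of the jaws, within the pads' length; the fingertips stand bot.tip_extent ahead of it and the grasp point (between the pads) lies 5 mm behind it (bot.tip_extent is the distance from the TCP to the fingertips, in mm); z points along the fingers, y is the line along which they close (so a half turn about z gives the same grasp; the last joint's range is limited). The gripper opens to 85 mm and grips with 20 to 120 N. Pads are 22 mm wide; open, the fingers measure 114 mm over their backs; the gripper's body (76 mm by 85 mm) begins 54 mm behind the grasp point. The pads swing forward as they close: fully open they stand 13 mm farther back than shut.
Start: joints at [1.199, 0.32, 1.565, -0, 1.257, -0.02], TCP at [198.14, 539.797, 245.338] pointing down, gripper open.
Joint ranges: [-3.11, 3.11], [-0.84, 2.01], [0.21, 2.61], [-1.34, 4.49], [0.05, 2.63], [-2.56, 2.56]. Speed limits (rad/s): [2.57, 2.57, 3.14, 3.14, 3.14, 3.14].

## Interface

Orientations are given as a unit quaternion [x, y, z, w].
In Python, from plant import bot gives the robot as it stands.
- The arm moves only by the tool arm_command, never from a script. Its arguments are lists of equal length, an entry for each row: "delta_pos": the shift along the tool's x, y, z normalised to -1 to 1, where 1 is 25 mm, a list of three; "dr": the turn, a rotation vector about the tool's x, y, z normalised to -1 to 1, where 1 is 0.08 rad, a list of three; "fingers": the opening, from 0 (shut) to 1 (fully open). A call has 1 to 5 rows; each row shifts and turns the commanded pose from where the row before left it, along the tool's axes as they then stand; what a row does not reach is not made up. A row lasts 1/10 s, in which the tool goes at most 50 mm and 8.59 degrees, less where a joint would pass 70% of its speed; a pose out of reach is approached as far as the arm can. A call with a number of a shift or a turn outside -1 to 1 is refused whole. A call with a gripper value outside its range is refused whole. The fingers move at their own pace and stop on an object; "grip_force" is the grip in N (left out, the last holds). Time passes only in rows, so rows that do not move let the fingers close. It gives the time, the measured TCP pose, the force, the opening and the grip force at its end, in the units of the state.
- bot.state(): the state, without advancing time (a new reading comes with each control period).
- bot.grab_frame(name): name is "side" or "top" or "wrist"; returns a dict with "pixels" (420x560x3 uint8, blue, green, red), "range_z" (420x560 float32, mm along the optical axis (not along the pixel's ray), 0 where there is no reading), "mtx" (3x3 intrinsics, pixels), "world_from_camera" (4x4, takes a point from camera to world coordinates); the wrist camera has in their place "hand_eye" (4x4, takes a point from camera to tool coordinates, whose origin is the TCP and whose axes are the flange's). Camera axes: x right, y down, z forward; pixel columns grow to the right and rows downward; lengths in mm; the calibration is good to about 2 mm. A picture is of the moment at which its call begins: read the wrist's pose just before it.
- bot.finish_job(): hands the job in; it is judged then, once.
The state is a dict: "time": time; "joint_pos": joint angles; "dq": joint speeds; "joint_efforts": joint torques, N m; "tcp_pos": TCP position; "tool_rot": TCP orientation; "force": force on the tool from outside, world axes, zero at the start; "wrist_torque": the same for the moment, N m; "width": opening from 0.0 (shut) to 1.0 (fully open); "grasp_force": force on a finger pad.
Only numpy, scipy, OpenCV 4.12 (cv2) and the standard library are available. Lean on these libraries where they do the work, as an engineer would, in place of code of your own. Each camera call takes 0.05 s, during which the arm holds its last target. There are 200 camera calls.

## Working session

There is one attempt and no reset: what is moved stays moved. The work goes in short steps, Python scripts to look and compute and a tool call to move; the robot and the scene stay as the last step left them, time stands still between calls to the robot, and variables do not carry over. Pictures are saved under pics/ and viewed, at most 10 in all, crops included, and the job is handed in when it is done.

Besides the shell and the picture viewer there is one more tool, called after "Request:" as a command line: name --argument value ..., lists and objects as JSON in quotes. arm_command: Moves the arm, as the interface text tells. Scaled input: -1 to 1 covers 25 mm each way for a shift and 0.08 rad each way for a turn. Its arguments: {"type":"object","properties":{"delta_pos":{"type":"array"},"dr":{"type":"array"},"fingers":{"type":"array"},"grip_force":{"type":"number"}},"required":["delta_pos","dr","fingers"]}

```bash
ls; mkdir -p pics
cat > h.py <<'E'
import numpy as np, cv2
from plant import bot
from scipy.spatial.transform import Rotation as R
def T():
    s=bot.state(); M=np.eye(4); M[:3,:3]=R.from_quat(s['tool_rot']).as_matrix(); M[:3,3]=s['tcp_pos']; return M
def grab(n):
    t=T(); f=bot.grab_frame(n)
    M=t@f['hand_eye'] if n=='wrist' else f['world_from_camera']
    z=f['range_z']; v,u=np.mgrid[:z.shape[0],:z.shape[1]]; K=f['mtx']
    c=np.stack([(u-K[0,2])/K[0,0]*z,(v-K[1,2])/K[1,1]*z,z,np.ones_like(z)],-1)
    P=(c@M.T)[...,:3]; P[z==0]=np.nan
    return f['pixels'],P,M,K
E
python3 - <<'E'
from h import *
for n in('top','side'):
    im,P,M,K=grab(n); cv2.imwrite(f'pics/{n}0.png',im); np.save(f'{n}0.npy',P); print(n,M.round(2).tolist(),K.tolist())
s=bot.state(); print(s, bot.tip_extent)
E
```

```text
pics
top [[0.03, -0.99, 0.17, 280.16], [-1.0, -0.02, 0.02, -33.05], [-0.02, -0.17, -0.99, 1372.15], [0.0, 0.0, 0.0, 1.0]] [[535.7671758871999, 0.0, 271.7175987203105], [0.0, 535.7671758871999, 206.89436975913114], [0.0, 0.0, 1.0]]
side [[0.99, -0.07, 0.07, 387.55], [-0.1, -0.73, 0.68, -960.8], [0.01, -0.68, -0.73, 1116.69], [0.0, 0.0, 0.0, 1.0]] [[449.2674983834235, 0.0, 281.67855109247284], [0.0, 449.2674983834235, 213.62859020533207], [0.0, 0.0, 1.0]]
{'time': 0.1, 'joint_pos': array([ 1.19900202e+00,  3.20215000e-01,  1.56551093e+00,  1.27418549e-05,
        1.25740973e+00, -2.00200228e-02]), 'dq': array([-1.06459515e-03, -2.24051982e-03,  4.36891259e-04, -1.47218346e-03,
       -9.66361066e-05, -4.67133220e-04]), 'joint_efforts': array([ 8.18693279e-04, -4.16405082e+01, -2.34705627e+01, -1.56798628e-04,
        4.77568057e-03, -2.48535076e-05]), 'tcp_pos': array([197.99006724, 539.42499544, 244.5916694 ]), 'tool_rot': array([ 1.74983545e-01,  9.84571056e-01, -7.55567944e-04, -1.56121644e-04]), 'force': array([0.45628339, 0.64887615, 0.32355326]), 'wrist_torque': array([ 0.06765338, -0.03086537, -0.01525704]), 'grasp_force': 0.0, 'width': 0.9992697577990102} 14.0
```

View pics/top0.png

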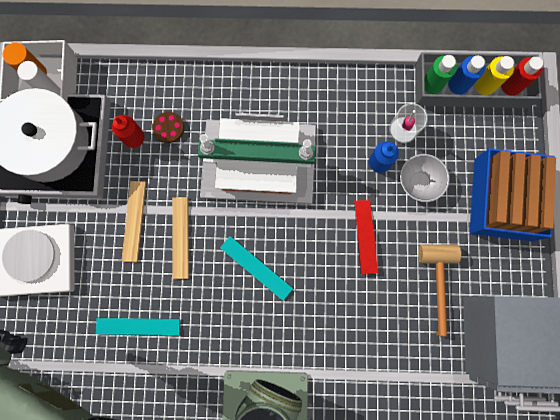

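View pics/side0.png

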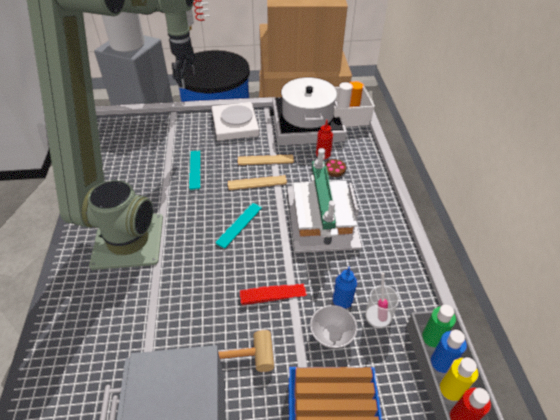

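Top view: the press is at about (258,160), pale slats at (133,222) and (180,237), the red wedge at (366,237). The two turquoise bars are decoys. The side view shows the same layout. Next I measure.

Run:
```python
from h import *
im=cv2.imread('pics/top0.png'); P=np.load('top0.npy')
hsv=cv2.cvtColor(im,cv2.COLOR_BGR2HSV)
def rep(n,box,m):
    x0,y0,x1,y1=box; k=np.zeros(m.shape,bool); k[y0:y1,x0:x1]=1; m=m&k&np.isfinite(P[...,2])
    p=P[m]; r=cv2.minAreaRect(p[:,:2].astype(np.float32))
    print(n,m.sum(),'rect',np.round(r[0],1),np.round(r[1],1),round(r[2],1),'z pct',np.percentile(p[:,2],[2,25,50,75,98]).round(1)); print(cv2.boxPoints(r).round(0).tolist()); return p
H,S,V=[hsv[...,i] for i in range(3)]
pale=(H>8)&(H<28)&(S>60)&(V>120)
a=rep('A',(110,170,155,275),pale); b=rep('B',(160,185,200,290),pale)
red=((H<6)|(H>174))&(S>150)&(V>100)
w=rep('W',(345,190,390,285),red)
# wedge z profile along x
for x in range(300,560,20):
    q=w[abs(w[:,0]-x)<10]
    if len(q): print(x,q[:,2].mean().round(1),q[:,1].min().round(0),q[:,1].max().round(0))
for n,q0 in(('A',a),('B',b)):
  for x in range(300,560,20):
    q=q0[abs(q0[:,0]-x)<10]
    if len(q): print(n,x,q[:,2].mean().round(1),q[:,1].min().round(0),q[:,1].max().round(0))
g=(H>65)&(H<88)&(S>80); rep('bridge',(190,130,325,170),g)
wh=(S<40)&(V>200)
for n,bx in(('front',(210,160,300,195)),('back',(210,115,300,142)),):
    rep(n,bx,wh)
    print(P[bx[1]:bx[3]:4,258].round(0).tolist())
print('col',P[100:215:4,240].round(0).tolist())
c=im[100:215,190:330]; cv2.imwrite('pics/press0.png',cv2.resize(c,None,fx=5,fy=5))
```

```text
A 1268 rect [469.2 354.4] [ 42.5 210.6] 88.5 z pct [ 2.7  7.1  8.9 10.9 15.1]
[[363.0, 336.0], [574.0, 330.0], [575.0, 373.0], [364.0, 378.0]]
B 1306 rect [429.4 231.3] [210.4  41.3] 3.4 z pct [ 2.9  6.9  8.8 10.8 14.7]
[[323.0, 246.0], [326.0, 204.0], [536.0, 217.0], [533.0, 258.0]]
W 1200 rect [ 444.3 -246. ] [191.5  45.6] 4.9 z pct [-2.1  7.8 13.8 18.1 23. ]
[[347.0, -231.0], [351.0, -277.0], [542.0, -261.0], [538.0, -215.0]]
340 10.4 -240.0 -233.0
360 16.5 -274.0 -231.0
380 17.8 -270.0 -229.0
400 18.5 -267.0 -227.0
420 18.0 -271.0 -226.0
440 14.9 -268.0 -224.0
460 12.2 -265.0 -222.0
480 9.4 -263.0 -220.0
500 5.9 -259.0 -220.0
520 4.0 -258.0 -217.0
540 0.5 -258.0 -216.0
A 360 6.8 336.0 378.0
A 380 8.9 337.0 378.0
A 400 9.1 336.0 378.0
A 420 8.7 335.0 376.0
A 440 9.1 334.0 376.0
A 460 9.0 334.0 374.0
A 480 8.9 333.0 374.0
A 500 9.5 332.0 374.0
A 520 8.9 332.0 373.0
A 540 9.1 331.0 370.0
B 320 6.9 207.0 245.0
B 340 8.8 206.0 246.0
B 360 8.5 208.0 248.0
B 380 9.0 208.0 248.0
B 400 8.8 210.0 251.0
B 420 8.7 211.0 251.0
B 440 9.0 212.0 253.0
B 460 9.1 213.0 253.0
B 480 8.9 215.0 255.0

[... 769 characters left out ...]
0], [705.0, 36.0, 77.0], [695.0, 36.0, 74.0], [684.0, 35.0, 77.0], [673.0, 35.0, 79.0]]
col [[804.0, 91.0, 0.0], [793.0, 90.0, -1.0], [783.0, 90.0, -3.0], [771.0, 90.0, -1.0], [726.0, 81.0, 95.0], [722.0, 82.0, 76.0], [710.0, 81.0, 82.0], [700.0, 81.0, 80.0], [nan, nan, nan], [680.0, 80.0, 78.0], [648.0, 74.0, 148.0], [642.0, 74.0, 137.0], [630.0, 73.0, 142.0], [622.0, 73.0, 138.0], [609.0, 72.0, 148.0], [618.0, 78.0, 78.0], [608.0, 77.0, 78.0], [597.0, 77.0, 78.0], [587.0, 77.0, 79.0], [578.0, 77.0, 75.0], [567.0, 76.0, 76.0], [556.0, 75.0, 80.0], [547.0, 75.0, 76.0], [548.0, 80.0, 21.0], [538.0, 79.0, 19.0], [531.0, 81.0, -2.0], [521.0, 80.0, -4.0], [509.0, 80.0, 1.0], [500.0, 79.0, -3.0]]
```

View pics/press0.png

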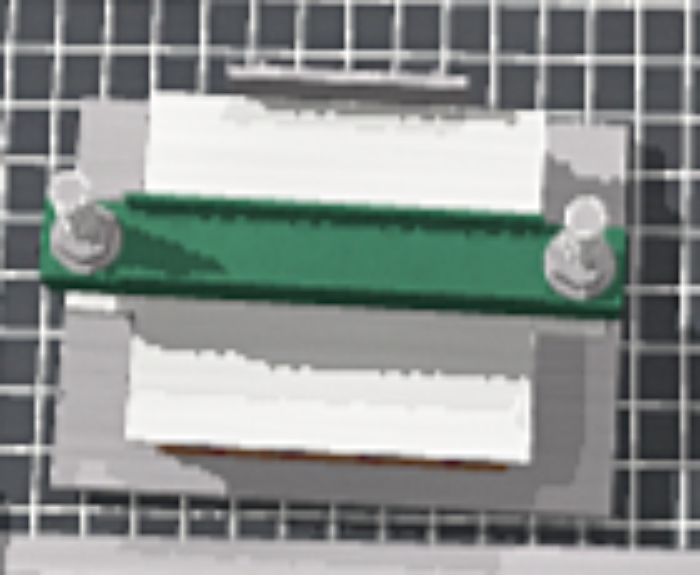

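The crop shows the bridge across the plate, with its flat top at about 136 mm. The white plate is at about 77 mm and the stop is behind it at (345,75) in the crop. I'll fit the press axes and check the hand-eye.

```bash
cat >> h.py <<'E'
def need(x,y,z,yaw):
    """turn (units) about tool z, then shift (units) in the turned tool axes; yaw(deg)= direction of -tool x"""
    t=T(); cur=np.degrees(np.arctan2(-t[1,0],-t[0,0])); d=(yaw-cur+180)%360-180
    c=np.radians(yaw); ax=np.array([[-np.cos(c),-np.sin(c),0],[-np.sin(c),np.cos(c),0],[0,0,-1]]).T
    ax[:,1]=np.cross(ax[:,2],ax[:,0])
    s=ax.T@(np.array([x,y,z])-t[:3,3])
    print('yaw',cur.round(2),'turn z units',round(-np.radians(d)/0.08,2),'shift units',(s/25).round(2),'mm',s.round(1),'tilt',(t[:3,2]).round(4))
E
python3 - <<'E'
from h import *
im=cv2.imread('pics/top0.png'); P=np.load('top0.npy')
hsv=cv2.cvtColor(im,cv2.COLOR_BGR2HSV);H,S,V=[hsv[...,i] for i in range(3)]
z=P[...,2]; k=np.zeros(z.shape,bool); k[105:205,195:325]=1
for nm,m in(('plate',k&(z>68)&(z<88)&(S<60)),('bridge',k&(H>65)&(H<88)&(S>80)&(z>128)),('base',k&(z>12)&(z<30))):
    p=P[m]; print(nm,p[:,2].mean(),np.median(p[:,2]),cv2.minAreaRect(p[:,:2].astype(np.float32)))
    # front/back edge fit per image column
    f=[];b=[]
    for u in range(215,300):
        q=P[:,u][m[:,u]]
        if len(q)>3: f.append(q[q[:,0].argmin()]);b.append(q[q[:,0].argmax()])
    for e in(f,b):
        e=np.array(e); s,c=np.polyfit(e[:,1],e[:,0],1); print('  edge x=%.1f at y=30, angle %.2f'%(s*30+c,np.degrees(np.arctan(-s))))
    l=[];r=[]
    for v in range(105,205):
        q=P[v][m[v]]
        if len(q)>60: l.append(q[q[:,1].argmax()]);r.append(q[q[:,1].argmin()])
    for e in(l,r):
        e=np.array(e)
        if len(e)>5: print('  side', np.polyfit(e[:,0]-630,e[:,1],1))
print('cols z>160',[P[k&(z>165)&(P[...,1]*s>30*s)].mean(0) for s in(1,-1)])
f=bot.grab_frame('wrist'); print(f['hand_eye'].round(3).tolist(),f['mtx'].tolist())
need(430,80,330,4)
E
```

```text
plate 77.65691987199227 77.75045606460674 ((640.6011962890625, 35.47380828857422), (267.782470703125, 195.4210968017578), 87.43286895751953)
  edge x=547.6 at y=30, angle 2.70
  edge x=719.1 at y=30, angle 4.08
  side [-3.66796994e-02  1.35268766e+02]
  side [ 3.55253341e-02 -6.14335286e+01]
bridge 138.2078595691807 137.1761885494077 ((627.5377807617188, 35.94007873535156), (278.9502258300781, 41.78211975097656), 88.5635757446289)
  edge x=608.1 at y=30, angle -1.71
  edge x=647.0 at y=30, angle -1.67
  side [  0.55574983 171.46917666]
  side [  1.35410853 -93.88972443]
base 20.665357238327257 20.597386623963644 ((634.02587890625, 36.39433288574219), (290.65325927734375, 211.00770568847656), 88.11067962646484)
  edge x=529.5 at y=30, angle -1.78
  edge x=564.7 at y=30, angle -10.67
  side [  3.55858216 492.37104799]
  side [-5.49085847e-02 -1.10192988e+02]
cols z>160 [array([635.38472211, 152.65972874, 191.75057859]), array([628.20163664, -81.66054494, 191.8529858 ])]
[[0.002, -0.96, -0.28, 70.063], [1.0, 0.002, 0.001, 0.927], [-0.001, -0.28, 0.96, -129.557], [0.0, 0.0, 0.0, 1.0]] [[290.1155525010788, 0.0, 279.0802342787323], [0.0, 290.1155525010788, 206.10998553801983], [0.0, 0.0, 1.0]]
yaw -20.16 turn z units -5.27 shift units [ -7.97 -18.98  -3.41] mm [-199.4 -474.5  -85.3] tilt [-6.0e-04 -1.3e-03 -1.0e+00]
```

Request:
arm_command --delta_pos '[[0,0,0],[0,0,0],[0,0,0],[0,0,0]]' --dr '[[0,0,-1],[0,0,-1],[0,0,-1],[0,0,-1]]' --fingers '[1,1,1,1]' --grip_force 60

```text
time: 0.55
tcp_pos: [198.0, 539.6, 244.9]
tool_rot: [0.014, 1.0, -0.0, -0.0]
force: [-0.5, -0.1, -0.8]
width: 1.001
grasp_force: 0.0
```

Request:
arm_command --delta_pos '[[-0.5,-0.95,0],[-0.5,-0.95,0],[-0.5,-0.95,0],[-0.5,-0.95,0],[-0.5,-0.95,0]]' --dr '[[0,0,0],[0,0,0],[0,0,0],[0,0,0],[0,0,0]]' --fingers '[1,1,1,1,1]'

```text
time: 1.05
tcp_pos: [257.1, 418.0, 245.1]
tool_rot: [0.016, 1.0, -0.0, -0.0]
force: [0.2, -0.2, 0.1]
width: 1.002
grasp_force: 0.0
```

Request:
arm_command --delta_pos '[[-0.5,-0.95,0],[-0.5,-0.95,0],[-0.5,-0.95,0],[-0.5,-0.95,0],[-0.5,-0.95,0]]' --dr '[[0,0,0],[0,0,0],[0,0,0],[0,0,0],[0,0,0]]' --fingers '[1,1,1,1,1]'

```text
time: 1.55
tcp_pos: [315.7, 297.3, 245.1]
tool_rot: [0.016, 1.0, -0.0, -0.0]
force: [-1.1, 0.0, -0.3]
width: 1.002
grasp_force: 0.0
```

Request:
arm_command --delta_pos '[[-0.5,-0.95,0],[-0.5,-0.95,0],[-0.5,-0.95,0],[-0.5,-0.95,0],[-0.5,-0.95,0]]' --dr '[[0,0,0],[0,0,0],[0,0,0],[0,0,0],[0,0,0]]' --fingers '[1,1,1,1,1]'

```text
time: 2.05
tcp_pos: [374.4, 176.7, 245.2]
tool_rot: [0.016, 1.0, 0.0, -0.0]
force: [0.3, 0.9, 0.1]
width: 0.998
grasp_force: 0.0
```

Request:
arm_command --delta_pos '[[-0.5,-0.95,0],[-0.5,-0.95,0],[-0.5,-0.95,0],[-0.5,-0.95,0],[0,0,0]]' --dr '[[0,0,0],[0,0,0],[0,0,0],[0,0,0],[0,0,0]]' --fingers '[1,1,1,1,1]'

```text
time: 2.55
tcp_pos: [422.1, 79.2, 245.1]
tool_rot: [0.018, 1.0, -0.0, 0.0]
force: [0.3, 0.1, -0.2]
width: 0.998
grasp_force: 0.0
```

Run:
```python
from h import *
need(430,60,250,-1.8)
im,P,M,K=grab('wrist'); cv2.imwrite('pics/w1.png',im); np.save('w1.npy',P); cv2.imwrite('w1c.png',im)
print(M[:3,3])
hsv=cv2.cvtColor(im,cv2.COLOR_BGR2HSV);H,S,V=[hsv[...,i] for i in range(3)]
g=(H>60)&(H<90)&(S>80)&(P[...,0]>560)&(P[...,0]<670)
p=P[g]; print(len(p)); print(np.histogram(p[:,2],bins=range(90,156,3)))
for y in(-40,0,36,70,110):
    q=p[abs(p[:,1]-y)<6]; f=q[q[:,0]<612]; print(y,'face x',np.median(f[:,0]),'z min pct',np.percentile(f[:,2],[0,1,3,50,97]).round(1))
    w=P[(abs(P[...,1]-y)<6)&(P[...,2]>60)&(P[...,2]<95)&(P[...,0]>530)&(P[...,0]<640)]
    print('   plate z',np.median(w[:,2]),'x',np.percentile(w[:,0],[0.5,99.5]))
```

```text
yaw -2.02 turn z units -0.05 shift units [-0.34 -0.76 -0.2 ] mm [ -8.5 -19.   -4.9] tilt [ 2.e-04 -8.e-04 -1.e+00]
[352.29900761  82.37842106 374.65824499]
224
(array([ 0,  0,  0,  0,  0,  0,  0,  0,  0,  1,  6,  6, 12, 23, 30, 54, 92,
        0,  0,  0,  0]), array([ 90,  93,  96,  99, 102, 105, 108, 111, 114, 117, 120, 123, 126,
       129, 132, 135, 138, 141, 144, 147, 150, 153]))
  return _methods._mean(a, axis=axis, dtype=dtype,
  ret = ret.dtype.type(ret / rcount)
Traceback (most recent call last):
IndexError: index -1 is out of bounds for axis 0 with size 0
```

View pics/w1.png

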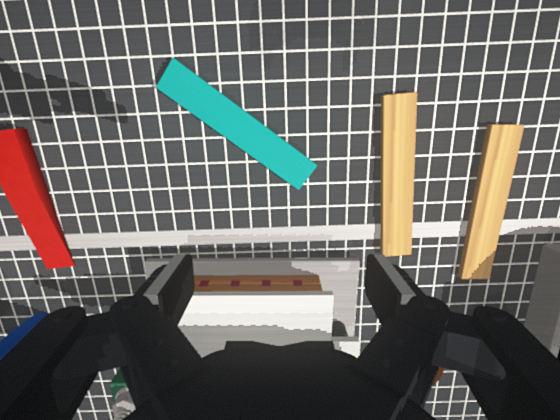

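The wrist view shows slat B at about (398,175), slat A at (492,200) and the wedge at (35,200). The gripper hides the bridge. I'll take the bridge height from the top-camera data.

Run:
```python
from h import *
im=cv2.imread('pics/top0.png'); P=np.load('top0.npy')
hsv=cv2.cvtColor(im,cv2.COLOR_BGR2HSV);H,S,V=[hsv[...,i] for i in range(3)]
z=P[...,2]; g=(H>65)&(H<88)&(S>80)
c=np.radians(-1.77); O=np.array([633.5,36])
d=P[...,:2]-O; X=d[...,0]*np.cos(c)+d[...,1]*np.sin(c); Y=-d[...,0]*np.sin(c)+d[...,1]*np.cos(c)
for x in range(-30,24,4):
    m=g&(abs(X-x)<2)&(abs(Y)<85); 
    if m.sum(): print(x,m.sum(),z[m].mean().round(1),z[m].std().round(1), V[m].mean().round(0))
# side camera: front/side of bridge, lower edge
im=cv2.imread('pics/side0.png'); P=np.load('side0.npy'); hsv=cv2.cvtColor(im,cv2.COLOR_BGR2HSV);H,S,V=[hsv[...,i] for i in range(3)]
d=P[...,:2]-O; X=d[...,0]*np.cos(c)+d[...,1]*np.sin(c); Y=-d[...,0]*np.sin(c)+d[...,1]*np.cos(c); z=P[...,2]
g=(H>65)&(H<88)&(S>80)&(abs(X)<40)&(abs(Y)<160)
print('side green',g.sum()); 
for x in range(-30,24,6):
    m=g&(abs(X-x)<3)&(abs(Y)<85)
    if m.sum(): print(x,m.sum(),np.percentile(z[m],[5,50,95]).round(1))
m=(abs(X)<80)&(abs(X+5)>40)&(abs(Y)<80)&(z>60)&(z<95); print('plate side',z[m].mean(),m.sum())
m=g&(Y<-125); print('end',np.percentile(z[m],[2,10,50,90,98]) if m.sum() else 0)
```

```text
-26 222 134.3 12.1 75.0
-22 155 136.1 14.7 96.0
-18 52 137.4 2.4 120.0
-14 117 136.0 2.3 119.0
-10 119 136.3 2.5 124.0
-6 118 137.0 2.4 126.0
-2 110 136.2 2.4 129.0
2 113 136.0 2.5 130.0
6 117 136.7 2.4 116.0
10 121 137.0 3.5 75.0
14 156 141.8 5.5 85.0
side green 606
-30 39 [135.  145.8 151.9]
-24 45 [135.7 147.5 151.2]
-18 71 [134.  137.1 139.7]
-12 73 [134.3 137.  140.8]
-6 70 [133.4 137.3 141.3]
0 61 [134.3 136.6 140.4]
6 55 [133.7 137.7 141.1]
12 41 [134.3 144.3 150.6]
plate side 78.22966517322524 871
end [112.30954446 116.19912216 129.31177409 135.5857251  136.45012315]
```

Request:
arm_command --delta_pos '[[0,0,0],[0,0,0],[0.5,1,0],[0.5,1,0],[0.5,1,0]]' --dr '[[0,0,-0.6],[0,0,-0.58],[0,0,0],[0,0,0],[0,0,0]]' --fingers '[1,1,1,1,1]'

```text
time: 3.1
tcp_pos: [377.8, 155.1, 245.2]
tool_rot: [-0.031, 1.0, 0.0, -0.0]
force: [-0.5, -0.3, -0.2]
width: 0.999
grasp_force: 0.0
```

Request:
arm_command --delta_pos '[[0.5,1,1],[0.5,1,1],[0.35,1.0,1],[0,0,1],[0,0,1]]' --dr '[[0,0,0],[0,0,0],[0,0,0],[0,0,0],[0,0,0]]' --fingers '[1,1,1,1,1]'

```text
time: 3.6
tcp_pos: [339.4, 227.8, 119.5]
tool_rot: [-0.033, 0.999, 0.0, -0.0]
force: [0.8, -0.1, 1.0]
width: 1.0
grasp_force: 0.0
```

Request:
arm_command --delta_pos '[[0,0,1],[0,0,1],[0,0,0]]' --dr '[[0,0,0],[0,0,0],[0,0,0]]' --fingers '[1,1,1]'

```text
time: 3.9
tcp_pos: [338.0, 225.9, 68.1]
tool_rot: [-0.032, 0.999, -0.002, -0.003]
force: [-0.7, -0.3, -0.5]
width: 1.002
grasp_force: 0.0
```

Run:
```python
from h import *
need(341.6,226.1,17,3.4)
im,P,M,K=grab('wrist'); cv2.imwrite('pics/w2.png',im)
hsv=cv2.cvtColor(im,cv2.COLOR_BGR2HSV);H,S,V=[hsv[...,i] for i in range(3)]
m=(H>8)&(H<28)&(S>60)&(V>120)&(abs(P[...,1]-228)<50)&(P[...,2]<25)
p=P[m]; print(m.sum(),np.median(p[:,2]))
for x in range(310,480,10):
    q=p[abs(p[:,0]-x)<4]
    if len(q)>10: print(x,np.percentile(q[:,1],[1,99]).round(1),np.median(q[:,2]).round(1))
```

```text
yaw 3.65 turn z units 0.05 shift units [-0.15  0.    2.04] mm [-3.6  0.  51.1] tilt [-0.0062 -0.0035 -1.    ]
7519 11.042097411106084
330 [206.2 244.8] 11.0
340 [207.  245.6] 11.0
350 [206.  246.7] 11.1
360 [206.4 246.9] 11.0
370 [208.4 247.8] 11.0
380 [208.7 248.4] 11.1
390 [208.3 248.8] 11.0
400 [210.2 249.8] 11.1
410 [211.2 250.1] 11.1
420 [210.3 250.6] 11.1
430 [210.7 250.9] 11.1
```

Request:
arm_command --delta_pos '[[-0.15,0,0.7],[0,0,0.7],[0,0,0.6],[0,0,0],[0,0,0]]' --dr '[[0,0,0],[0,0,0],[0,0,0],[0,0,0],[0,0,0]]' --fingers '[1,1,1,0.6,0.3]'

```text
time: 4.45
tcp_pos: [345.0, 227.4, 21.4]
tool_rot: [-0.031, 1.0, 0.001, 0.001]
force: [0.0, 0.0, 0.7]
width: 0.686
grasp_force: 0.0
```

Request:
arm_command --delta_pos '[[0,0,0],[0,0,0],[0,0,0],[0,0,0],[0,0,0]]' --dr '[[0,0,0],[0,0,0],[0,0,0],[0,0,0],[0,0,0]]' --fingers '[0.2,0,0,0,0]'

```text
time: 4.95
tcp_pos: [345.2, 227.3, 22.1]
tool_rot: [-0.031, 1.0, 0.001, 0.001]
force: [-1.6, -1.1, 11.1]
width: 0.409
grasp_force: 58.6
```

Run:
```python
from h import *
need(341.6,226.1,17,3.4); s=bot.state(); print(s['width'],s['grasp_force'],s['force'])
```

```text
yaw 3.57 turn z units 0.04 shift units [ 0.15 -0.04  0.2 ] mm [ 3.7 -1.   5.1] tilt [ 0.0025  0.0018 -1.    ]
0.4086673539296038 58.64899814128876 [-1.56387069 -1.14649263 11.09291469]
```

Run:
```python
from h import *
im,P,M,K=grab('wrist'); cv2.imwrite('pics/w3.png',cv2.resize(im[150:420,120:440],None,fx=2,fy=2))
```

```text
(no output)
```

View pics/w3.png

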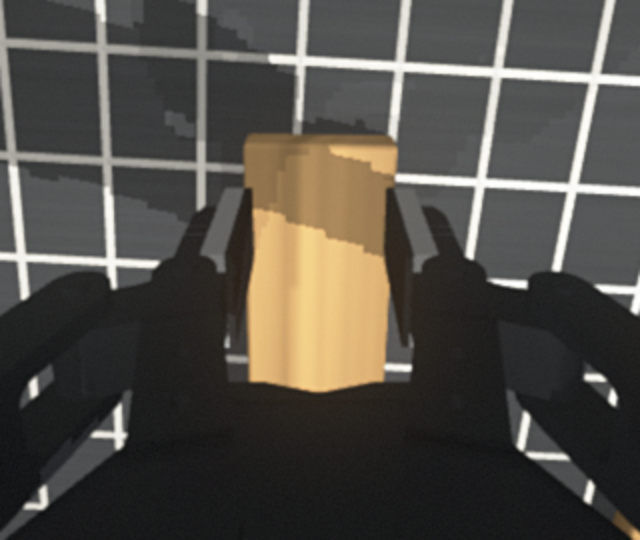

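Request:
arm_command --delta_pos '[[0,0,0],[0,0,0],[0,0,0.2],[0,0,0],[0,0,0]]' --dr '[[0,0,0],[0,0,0],[0,0,0],[0,0,0],[0,0,0]]' --fingers '[0.6,0.6,0.6,0.6,0.6]'

```text
time: 5.5
tcp_pos: [344.2, 226.6, 15.0]
tool_rot: [-0.031, 1.0, -0.0, -0.0]
force: [-1.2, -0.8, -0.5]
width: 0.603
grasp_force: 0.0
```

Request:
arm_command --delta_pos '[[0,0,0],[0,0,0],[0,0,0],[0,0,0],[0,0,0]]' --dr '[[0,0,0],[0,0,0],[0,0,0],[0,0,0],[0,0,0]]' --fingers '[0.4,0.2,0,0,0]'

```text
time: 6.0
tcp_pos: [344.4, 226.7, 15.5]
tool_rot: [-0.031, 1.0, 0.0, 0.0]
force: [-0.3, -0.6, 4.5]
width: 0.448
grasp_force: 60.6
```

Request:
arm_command --delta_pos '[[0,0,-0.5],[0,0,-1],[0,0,-1],[0,0,0],[0,0,0]]' --dr '[[0,0,0],[0,0,0],[0,0,0],[0,0,0],[0,0,0]]' --fingers '[0,0,0,0,0]'

```text
time: 6.5
tcp_pos: [344.3, 226.7, 77.7]
tool_rot: [-0.031, 1.0, 0.0, 0.0]
force: [-0.4, 0.2, -1.6]
width: 0.446
grasp_force: 60.3
```

```bash
cat >> h.py <<'E'
def slat():
    t=T(); im,P,M,K=grab('wrist'); hsv=cv2.cvtColor(im,cv2.COLOR_BGR2HSV);H,S,V=[hsv[...,i] for i in range(3)]
    m=(H>8)&(H<28)&(S>60)&(V>90)&np.isfinite(P[...,2])
    q=(P-t[:3,3])@t[:3,:3]   # tool coords
    m&=(abs(q[...,1])<26)&(q[...,2]<40)&(q[...,2]>-15)
    p=q[m]; print('slat pts',m.sum(),'tool x range',np.percentile(p[:,0],[1,99]).round(1))
    for x in range(-100,31,10):
        k=p[abs(p[:,0]-x)<4]
        if len(k)>15: print('  x',x,'y',np.percentile(k[:,1],[1,99]).round(1),'top z',np.median(k[:,2]).round(2))
    return im
E
python3 - <<'E'
from h import *
print(bot.state()['width'],bot.state()['grasp_force'],bot.state()['force'],T()[:3,3]); slat()
O=np.array([633.5,36]);c=np.radians(-1.77)
for X in(-300,-240):
    need(O[0]+X*np.cos(c),O[1]+X*np.sin(c),150,-1.77)
E
```

```text
0.44634034871833356 60.341126918792725 [-0.37197367  0.17890414 -1.58620408] [344.34614918 226.68284879  77.70794086]
slat pts 8938 tool x range [-48.3  19.3]
  x -50 y [-18.1  19.6] top z 4.74
  x -40 y [-19.1  20. ] top z 4.71
  x -30 y [-18.7  20.1] top z 4.62
  x -20 y [-18.9  20.3] top z 4.61
  x -10 y [-18.1  19.5] top z 4.52
  x 0 y [-18.   19.5] top z 4.51
  x 10 y [-18.2  20.1] top z 4.48
  x 20 y [-18.1  20. ] top z 5.37
yaw 3.59 turn z units 1.17 shift units [ 0.18 -7.25 -2.92] mm [   4.6 -181.3  -72.9] tilt [-1.1e-03 -6.0e-04 -1.0e+00]
yaw 3.59 turn z units 1.17 shift units [-2.22 -7.25 -2.92] mm [ -55.4 -181.3  -72.9] tilt [-1.1e-03 -6.0e-04 -1.0e+00]
```

Request:
arm_command --delta_pos '[[0,0,-1],[0,0,-1],[0,0,-0.9],[0,0,0],[0,0,0]]' --dr '[[0,0,0],[0,0,0],[0,0,0],[0,0,0.6],[0,0,0.57]]' --fingers '[0,0,0,0,0]'

```text
time: 7.05
tcp_pos: [344.1, 226.5, 149.6]
tool_rot: [0.016, 1.0, -0.0, -0.0]
force: [-0.3, -0.2, -0.5]
width: 0.443
grasp_force: 60.4
```

Request:
arm_command --delta_pos '[[-0.2,-0.8,0],[-0.25,-0.8,0],[-0.25,-0.8,0],[-0.25,-0.8,0],[-0.25,-0.8,0]]' --dr '[[0,0,0],[0,0,0],[0,0,0],[0,0,0],[0,0,0]]' --fingers '[0,0,0,0,0]'

```text
time: 7.55
tcp_pos: [370.6, 124.8, 148.8]
tool_rot: [0.015, 1.0, -0.0, -0.002]
force: [1.1, -0.2, -0.2]
width: 0.447
grasp_force: 60.5
```

Request:
arm_command --delta_pos '[[-0.25,-0.8,0],[-0.25,-0.8,0],[-0.25,-0.8,0],[-0.25,-0.8,0],[0,0,0]]' --dr '[[0,0,0],[0,0,0],[0,0,0],[0,0,0],[0,0,0]]' --fingers '[0,0,0,0,0]'

```text
time: 8.05
tcp_pos: [393.6, 43.6, 148.9]
tool_rot: [0.017, 1.0, -0.0, -0.001]
force: [-0.0, 0.3, -0.3]
width: 0.442
grasp_force: 60.5
```

```bash
cat >> h.py <<'E'
O=np.array([633.5,36.]);c=np.radians(-1.77)
def pneed(X,z,Y=0):
    need(O[0]+X*np.cos(c)-Y*np.sin(c),O[1]+X*np.sin(c)+Y*np.cos(c),z,-1.77)
E
python3 - <<'E'
from h import *
pneed(-240,99); print(bot.state()['force'])
im,P,M,K=grab('top'); d=P[...,:2]-O
X=d[...,0]*np.cos(c)+d[...,1]*np.sin(c); Y=-d[...,0]*np.sin(c)+d[...,1]*np.cos(c)
hsv=cv2.cvtColor(im,cv2.COLOR_BGR2HSV);H,S,V=[hsv[...,i] for i in range(3)]
m=(H>8)&(H<28)&(S>60)&(V>90)&(abs(Y)<60)&(P[...,2]>110)&(P[...,2]<165)
for x in range(-200,-20,15):
    k=m&(abs(X-x)<7)
    if k.sum()>10: print(x,k.sum(),np.percentile(Y[k],[2,98]).round(1),np.median(P[...,2][k]).round(1))
E
```

```text
yaw -1.94 turn z units -0.04 shift units [-0.   -0.01  2.  ] mm [-0.1 -0.2 49.9] tilt [-2.7e-03 -6.0e-04 -1.0e+00]
[-0.01937508  0.34271777 -0.33566164]
-140 79 [-19.1  18.8] 141.1
-125 102 [-20.4  18. ] 141.4
-110 100 [-19.3  18.4] 141.2
-95 96 [-20.7  17.1] 141.4
-80 93 [-19.9  17.8] 140.9
-65 96 [-21.   16.6] 140.6
-50 48 [-20.2  17.4] 140.1
```

Request:
arm_command --delta_pos '[[0,0,0.6],[0,0,0.7],[0,0,0.62],[0,0,0],[-0.6,0.03,0]]' --dr '[[0,0,0],[0,0,0],[0,0,0],[0,0,-0.1],[0,0,0]]' --fingers '[0,0,0,0,0]'

```text
time: 8.6
tcp_pos: [406.4, 46.1, 101.6]
tool_rot: [0.011, 1.0, -0.0, -0.002]
force: [0.5, 0.2, -0.2]
width: 0.443
grasp_force: 60.5
```

Request:
arm_command --delta_pos '[[-0.8,0,0],[-0.8,0,0],[-0.8,0,0],[-0.8,0,0],[-0.8,0,0]]' --dr '[[0,0,0],[0,0,0],[0,0,0],[0,0,0],[0,0,0]]' --fingers '[0,0,0,0,0]'

```text
time: 9.1
tcp_pos: [509.5, 44.0, 102.6]
tool_rot: [0.011, 1.0, 0.0, -0.0]
force: [0.3, 0.5, -1.5]
width: 0.448
grasp_force: 60.5
```

Request:
arm_command --delta_pos '[[-0.6,0,0],[0,0,0],[0,0,0.12],[0,0,0]]' --dr '[[0,0,0],[0,0,0],[0,0,0],[0,0,0]]' --fingers '[0,0,0,0]'

```text
time: 9.5
tcp_pos: [522.2, 43.1, 98.8]
tool_rot: [0.011, 1.0, 0.0, -0.001]
force: [-0.2, 0.6, -2.1]
width: 0.443
grasp_force: 60.5
```

Run:
```python
from h import *
pneed(-98,95); print(bot.state()['force']); slat()
```

```text
yaw -1.29 turn z units 0.1 shift units [-0.54 -0.15  0.15] mm [-13.4  -3.7   3.8] tilt [-0.0023  0.     -1.    ]
[-0.21936856  0.58088484 -2.131497  ]
slat pts 8919 tool x range [-48.4  19.3]
  x -50 y [-18.   19.2] top z 4.79
  x -40 y [-19.1  19.7] top z 4.71
  x -30 y [-18.6  19.8] top z 4.65
  x -20 y [-18.6  19.9] top z 4.65
  x -10 y [-18.   19.6] top z 4.58
  x 0 y [-17.9  19.6] top z 4.55
  x 10 y [-18.1  20. ] top z 4.49
  x 20 y [-18.1  20.2] top z 5.4
```

Request:
arm_command --delta_pos '[[0,-0.13,0],[-0.3,0,0],[0,0,0.12],[0,0,0.08],[0,0,0]]' --dr '[[0,0,0],[0,0,0],[0,0,0],[0,0,0],[0,0,0]]' --fingers '[0,0,0,0,0]'

```text
time: 10.05
tcp_pos: [531.6, 39.4, 94.4]
tool_rot: [0.012, 1.0, 0.0, 0.0]
force: [0.5, 0.4, 3.3]
width: 0.446
grasp_force: 60.9
```

Request:
arm_command --delta_pos '[[0,0,0.06],[0,0,0]]' --dr '[[0,0,0],[0,0,0]]' --fingers '[0,0]'

```text
time: 10.25
tcp_pos: [531.6, 39.4, 93.1]
tool_rot: [0.011, 1.0, -0.0, 0.001]
force: [0.3, 0.1, 4.2]
width: 0.443
grasp_force: 61.0
```

Request:
arm_command --delta_pos '[[-0.15,0,0],[-0.1,0,0],[0,0,0]]' --dr '[[0,0,0],[0,0,0],[0,0,0]]' --fingers '[0,0,0]'

```text
time: 10.55
tcp_pos: [535.0, 39.4, 92.1]
tool_rot: [0.012, 1.0, 0.0, -0.003]
force: [-5.7, 0.3, 5.7]
width: 0.445
grasp_force: 61.1
```

Run:
```python
from h import *
pneed(-98,93); print(bot.state()['force'])
```

```text
yaw -1.32 turn z units 0.1 shift units [-0.02 -0.01 -0.03] mm [-0.5 -0.3 -0.9] tilt [-6.5e-03  1.0e-04 -1.0e+00]
[-5.69546868  0.3449282   5.69975422]
```

Request:
arm_command --delta_pos '[[0,0,-0.08],[-0.08,0,0],[0,0,0]]' --dr '[[0,0,0],[0,0,0],[0,0,0]]' --fingers '[0,0,0]'

```text
time: 10.85
tcp_pos: [535.1, 39.3, 93.5]
tool_rot: [0.012, 1.0, -0.0, -0.005]
force: [-9.6, -0.1, 4.5]
width: 0.442
grasp_force: 61.1
```

Request:
arm_command --delta_pos '[[-0.08,0,0],[0,0,0]]' --dr '[[0,0,0],[0,0,0]]' --fingers '[0,0]'

```text
time: 11.05
tcp_pos: [535.2, 39.3, 92.9]
tool_rot: [0.012, 1.0, -0.0, -0.008]
force: [-12.6, 0.9, 5.4]
width: 0.444
grasp_force: 61.1
```

Run:
```python
from h import *
pneed(-98,93); print(bot.state()['force']);slat()
```

```text
yaw -1.32 turn z units 0.1 shift units [-0.02 -0.01 -0.  ] mm [-0.4 -0.3 -0.1] tilt [-0.0155  0.     -0.9999]
[-12.64522867   0.87982915   5.36599701]
slat pts 8970 tool x range [-47.2  19.4]
  x -50 y [-19.1  19.2] top z 3.61
  x -40 y [-19.  20.] top z 3.65
  x -30 y [-18.6  20.1] top z 3.88
  x -20 y [-18.7  19.9] top z 4.07
  x -10 y [-18.   19.6] top z 4.32
  x 0 y [-17.9  19.6] top z 4.49
  x 10 y [-18.   20.3] top z 4.78
  x 20 y [-18.1  20.1] top z 5.72
```

Request:
arm_command --delta_pos '[[0.12,0,0],[0,0,0],[0,0,0],[0,0,-0.5],[0,0,-0.8]]' --dr '[[0,0,0],[0,0,0],[0,0,0],[0,0,0],[0,0,0]]' --fingers '[0,0.7,0.7,0.7,0.7]'

```text
time: 11.6
tcp_pos: [538.3, 39.2, 127.2]
tool_rot: [0.012, 1.0, 0.0, -0.001]
force: [1.0, 0.0, -0.9]
width: 0.699
grasp_force: 0.0
```

Request:
arm_command --delta_pos '[[0,0,-0.9],[0.5,0,-0.9],[0.5,1,0],[0.5,1,0],[0.5,1,0]]' --dr '[[0,0,0],[0,0,0],[0,0,0],[0,0,0],[0,0,0]]' --fingers '[1,1,1,1,1]'

```text
time: 12.1
tcp_pos: [490.5, 116.2, 173.6]
tool_rot: [0.012, 1.0, 0.0, 0.001]
force: [1.0, 0.5, -0.4]
width: 0.999
grasp_force: 0.0
```

Request:
arm_command --delta_pos '[[0.5,1,0],[0.5,1,0],[0.5,1,0],[0.5,1,0],[0.5,1,0]]' --dr '[[0,0,0],[0,0,0],[0,0,0],[0,0,0],[0,0,0]]' --fingers '[1,1,1,1,1]'

```text
time: 12.6
tcp_pos: [430.7, 243.1, 173.4]
tool_rot: [0.012, 1.0, 0.001, 0.001]
force: [0.3, 0.0, 0.7]
width: 1.003
grasp_force: 0.0
```

Request:
arm_command --delta_pos '[[0.5,1,0],[0.5,1,0],[0.5,1,1],[0.3,1,1],[0,0.3,1]]' --dr '[[0,0,0],[0,0,0],[0,0,0],[0,0,0],[0,0,0]]' --fingers '[1,1,1,1,1]'

```text
time: 13.1
tcp_pos: [388.2, 353.3, 97.8]
tool_rot: [0.01, 1.0, 0.002, 0.001]
force: [-0.7, -0.1, 0.4]
width: 0.996
grasp_force: 0.0
```

```bash
cat >> h.py <<'E'
def press(lo=60,hi=115):
    im,P,M,K=grab('top'); d=P[...,:2]-O
    X=d[...,0]*np.cos(c)+d[...,1]*np.sin(c); Y=-d[...,0]*np.sin(c)+d[...,1]*np.cos(c); Z=P[...,2]
    hsv=cv2.cvtColor(im,cv2.COLOR_BGR2HSV);H,S,V=[hsv[...,i] for i in range(3)]
    for n,col in(('pale',(H>8)&(H<28)&(S>60)&(V>90)),('red',((H<6)|(H>174))&(S>150)&(V>90))):
        m=col&(abs(Y)<60)&(Z>lo)&(Z<hi)&(abs(X)<220)
        for x in range(-190,100,15):
            k=m&(abs(X-x)<7)
            if k.sum()>10: print(n,x,k.sum(),'Y',np.percentile(Y[k],[2,98]).round(1),'z',np.mean(Z[k]).round(1))
        if m.sum(): print('  Xmin',np.percentile(X[m],[.5,1,2]).round(1),'Xmax',np.percentile(X[m],[98,99.5]).round(1))
    m=(S<60)&(abs(X)<80)&(abs(X+5)>35)&(abs(Y)<80)&(abs(Y)>30)&(Z>68)&(Z<88); print('plate z',Z[m].mean().round(2))
E
python3 - <<'E'
from h import *
press()
need(385.2,356.6,16,-1.8)
t=T(); im,P,M,K=grab('wrist')
hsv=cv2.cvtColor(im,cv2.COLOR_BGR2HSV);H,S,V=[hsv[...,i] for i in range(3)]
m=(H>8)&(H<28)&(S>60)&(V>90)&(abs(P[...,1]-356)<50)&(P[...,2]<25); p=P[m]
for x in range(330,480,10):
    q=p[abs(p[:,0]-x)<4]
    if len(q)>10: print(x,np.percentile(q[:,1],[1,99]).round(1),np.median(q[:,2]).round(1))
print(p[:,0].min())
E
```

```text
pale -115 76 Y [-17.6  19.4] z 87.1
pale -100 94 Y [-18.6  20.3] z 87.5
pale -85 94 Y [-18.4  19. ] z 87.9
pale -70 88 Y [-17.4  19.8] z 87.4
pale -55 89 Y [-18.7  18.4] z 87.0
pale -40 89 Y [-17.7  19.4] z 87.4
pale -25 80 Y [-18.8  18. ] z 87.2
pale 35 41 Y [-17.9  19.5] z 87.5
pale 50 82 Y [-17.5  17.7] z 87.9
pale 65 88 Y [-19.   18.9] z 87.5
pale 80 88 Y [-18.1  19.6] z 87.5
pale 95 16 Y [-16.7  19.7] z 87.2
  Xmin [-118.1 -117.7 -116.3] Xmax [87.1 89.8]
plate z 77.83
yaw -1.19 turn z units 0.13 shift units [0.06 0.2  3.11] mm [ 1.6  4.9 77.8] tilt [-0.0032 -0.002  -1.    ]
370 [337.7 377.5] 11.0
380 [337.3 377.6] 11.0
390 [336.9 377. ] 11.1
400 [336.5 376.3] 11.1
410 [336.2 376.4] 11.1
420 [335.8 375.7] 11.1
430 [335.4 375. ] 11.0
440 [335. 375.] 11.1
450 [334.7 374.3] 11.1
460 [334.3 374.5] 11.1
470 [333.9 373.6] 11.1
364.3081748995193
```

Request:
arm_command --delta_pos '[[0.05,0.22,0.8],[0,0,0.9],[0,0,0.9],[0,0,0.53],[0,0,0]]' --dr '[[0,0,0.2],[0,0,0],[0,0,0],[0,0,0],[0,0,0]]' --fingers '[1,1,1,0.8,0.6]'

```text
time: 13.7
tcp_pos: [387.2, 355.2, 19.0]
tool_rot: [0.02, 1.0, -0.001, -0.001]
force: [-0.6, 0.1, 0.5]
width: 0.69
grasp_force: 0.0
```

Request:
arm_command --delta_pos '[[0,0,0],[0,0,0],[0,0,0],[0,0,0],[0,0,0]]' --dr '[[0,0,0],[0,0,0],[0,0,0],[0,0,0],[0,0,0]]' --fingers '[0.5,0.3,0,0,0]'

```text
time: 14.2
tcp_pos: [388.1, 356.3, 21.2]
tool_rot: [0.019, 1.0, 0.001, 0.001]
force: [-0.2, -2.5, 6.5]
width: 0.427
grasp_force: 59.4
```

Request:
arm_command --delta_pos '[[0,0,-0.5],[0,0,-1],[0,0,-1],[0,0,-1],[0,0,-1]]' --dr '[[0,0,0],[0,0,0],[0,0,0],[0,0,0],[0,0,0]]' --fingers '[0,0,0,0,0]'

```text
time: 14.7
tcp_pos: [387.0, 355.9, 134.0]
tool_rot: [0.02, 1.0, 0.001, 0.001]
force: [0.4, -0.2, -0.8]
width: 0.422
grasp_force: 60.0
```

Request:
arm_command --delta_pos '[[0,0,-1],[0,0,0]]' --dr '[[0,0,0],[0,0,0]]' --fingers '[0,0]'

```text
time: 14.9
tcp_pos: [388.7, 357.4, 161.3]
tool_rot: [0.02, 1.0, 0.003, 0.003]
force: [0.6, 0.6, -0.6]
width: 0.424
grasp_force: 60.1
```

Run:
```python
from h import *
print(bot.state()['width'],bot.state()['grasp_force']); slat(); pneed(-240,150)
```

```text
0.4240432236319451 60.06701946258545
slat pts 9224 tool x range [-54.3  23.3]
  x -60 y [-5.7  4.4] top z 11.77
  x -50 y [-18.3  20.8] top z 11.33
  x -40 y [-18.   20.9] top z 11.2
  x -30 y [-18.1  20.5] top z 10.93
  x -20 y [-17.9  20.2] top z 10.72
  x -10 y [-17.   18.7] top z 10.44
  x 0 y [-16.9  18.7] top z 10.24
  x 10 y [-18.  20.] top z 10.07
  x 20 y [-18.4  20.2] top z 10.17
yaw -2.24 turn z units -0.1 shift units [ -0.62 -12.51   0.36] mm [ -15.5 -312.8    9.1] tilt [ 0.0039  0.0037 -1.    ]
```

Request:
arm_command --delta_pos '[[0,-0.8,0],[0,-0.9,0],[0,-0.9,0],[-0.1,-0.9,0],[-0.1,-0.9,0]]' --dr '[[0,-0.25,0],[0,0,0],[0,0,0],[0,0,0],[0,0,0]]' --fingers '[0,0,0,0,0]'

```text
time: 15.45
tcp_pos: [386.7, 244.4, 155.7]
tool_rot: [0.019, 1.0, -0.001, 0.009]
force: [1.0, 0.1, -0.2]
width: 0.422
grasp_force: 60.0
```

Request:
arm_command --delta_pos '[[-0.1,-0.9,0],[-0.1,-0.9,0],[-0.1,-0.9,0],[-0.1,-0.9,0],[0,-0.9,0]]' --dr '[[0,0,0],[0,0,0],[0,0,0],[0,0,0],[0,0,0]]' --fingers '[0,0,0,0,0]'

```text
time: 15.95
tcp_pos: [392.6, 131.8, 156.0]
tool_rot: [0.02, 1.0, -0.0, 0.009]
force: [0.1, 0.1, 0.0]
width: 0.423
grasp_force: 60.0
```

Request:
arm_command --delta_pos '[[0,-0.9,0],[0,-0.9,0],[0,-0.9,0],[0,-0.9,0],[0,0,0]]' --dr '[[0,0,0],[0,0,0],[0,0,0],[0,0,0],[0,0,0]]' --fingers '[0,0,0,0,0]'

```text
time: 16.45
tcp_pos: [388.5, 41.4, 156.0]
tool_rot: [0.021, 1.0, -0.0, 0.009]
force: [-0.8, 0.3, -1.5]
width: 0.421
grasp_force: 60.0
```

Run:
```python
from h import *
slat(); pneed(-240,114); press(110,175)
```

```text
slat pts 9226 tool x range [-54.4  23.3]
  x -60 y [-1.9  7.3] top z 11.89
  x -50 y [-18.3  20.7] top z 11.58
  x -40 y [-18.1  20.8] top z 11.28
  x -30 y [-18.1  20.6] top z 11.02
  x -20 y [-18.   20.3] top z 10.81
  x -10 y [-17.   19.1] top z 10.44
  x 0 y [-16.9  18.7] top z 10.23
  x 10 y [-18.   20.2] top z 9.98
  x 20 y [-18.3  20.2] top z 10.05
yaw -2.39 turn z units -0.14 shift units [-0.19  0.05  1.69] mm [-4.7  1.2 42.2] tilt [ 1.810e-02 -6.000e-04 -9.998e-01]
pale -160 34 Y [-20.   17.3] z 142.9
pale -145 102 Y [-20.9  18.3] z 142.8
pale -130 103 Y [-20.7  17.1] z 142.5
pale -115 99 Y [-19.7  18.1] z 142.8
pale -100 100 Y [-21.2  16.6] z 142.8
pale -85 92 Y [-20.2  15.3] z 142.1
pale -70 97 Y [-21.5  16.4] z 141.8
pale -55 27 Y [-19.7  15.7] z 141.8
pale 20 12 Y [-20.7   4.6] z 147.6
  Xmin [-157.4 -156.9 -155.9] Xmax [-58.   16.4]
plate z 77.87
```

Request:
arm_command --delta_pos '[[0,0.08,0.5],[0,0,0.6],[0,0,0.5],[0,0,0],[-0.6,0,0.01]]' --dr '[[0,0,-0.1],[0,0,0],[0,0,0],[0,0,0],[0,0,0]]' --fingers '[0,0,0,0,0]'

```text
time: 17.05
tcp_pos: [404.2, 45.1, 116.6]
tool_rot: [0.015, 1.0, -0.0, 0.009]
force: [0.6, -0.2, -0.3]
width: 0.425
grasp_force: 60.0
```

Run:
```python
from h import *
pneed(-105,116);  print(bot.state()['force']); press(95,130)
```

```text
yaw -1.7 turn z units 0.02 shift units [-4.98 -0.08  0.03] mm [-124.4   -2.1    0.6] tilt [ 1.710e-02 -7.000e-04 -9.999e-01]
[ 0.59803508 -0.23579448 -0.27179315]
pale -130 95 Y [-16.3  21.9] z 103.0
pale -115 94 Y [-15.9  22.8] z 103.2
pale -100 91 Y [-14.9  21.6] z 102.4
pale -85 95 Y [-16.3  22.4] z 102.8
pale -70 93 Y [-15.3  21.4] z 102.6
pale -55 89 Y [-14.5  22.4] z 102.1
pale -40 30 Y [-14.8  20.4] z 101.1
  Xmin [-139.  -138.1 -136.5] Xmax [-44.1 -42.2]
plate z 77.8
```

Request:
arm_command --delta_pos '[[-0.4,-0.11,0.01],[-0.7,0,0.02],[-0.7,0,0.02],[-0.7,0,0.02],[-0.7,0,0.02]]' --dr '[[0,0,0],[0,0,0],[0,0,0],[0,0,0],[0,0,0]]' --fingers '[0,0,0,0,0]'

```text
time: 17.6
tcp_pos: [487.5, 39.1, 116.8]
tool_rot: [0.016, 1.0, -0.0, 0.011]
force: [-0.6, -0.2, -1.0]
width: 0.421
grasp_force: 60.1
```

Request:
arm_command --delta_pos '[[-0.7,0,0.02],[-0.7,0,0.02],[-0.3,0,0],[0,0,0],[0,0,0]]' --dr '[[0,0,0],[0,0,0],[0,0,0],[0,0,0],[0,0,0]]' --fingers '[0,0,0,0,0]'

```text
time: 18.1
tcp_pos: [527.5, 37.9, 116.0]
tool_rot: [0.016, 1.0, -0.0, 0.009]
force: [-0.2, 0.1, -0.7]
width: 0.424
grasp_force: 60.1
```

Run:
```python
from h import *
pneed(-95,110);  print(bot.state()['force']); slat(); press(95,130)
```

```text
yaw -1.78 turn z units -0.0 shift units [-0.44  0.06  0.24] mm [-11.    1.4   6. ] tilt [ 1.900e-02 -7.000e-04 -9.998e-01]
[-0.17882214  0.09983543 -0.7372334 ]
slat pts 9233 tool x range [-54.5  23.3]
  x -60 y [-22.1   7.2] top z 12.05
  x -50 y [-18.3  20.7] top z 11.58
  x -40 y [-18.2  20.5] top z 11.31
  x -30 y [-18.1  20.4] top z 11.01
  x -20 y [-18.   20.2] top z 10.8
  x -10 y [-16.9  18.8] top z 10.51
  x 0 y [-16.9  18.8] top z 10.28
  x 10 y [-18.1  20.5] top z 10.01
  x 20 y [-18.5  20.2] top z 10.06
pale 35 67 Y [-18.5  18.5] z 102.6
pale 50 88 Y [-19.9  17.6] z 102.1
pale 65 87 Y [-19.4  17.6] z 102.0
pale 80 39 Y [-18.6  18.4] z 101.8
  Xmin [-117.5 -117.2   30.6] Xmax [78.8 80.1]
plate z 77.8
```

Request:
arm_command --delta_pos '[[-0.25,0,0],[0,0,0.12],[0,0,0.08],[0,0,0]]' --dr '[[0,0,0],[0,0,0],[0,0,0],[0,0,0]]' --fingers '[0,0,0,0]'

```text
time: 18.6
tcp_pos: [533.9, 37.7, 110.8]
tool_rot: [0.015, 1.0, -0.0, 0.009]
force: [-0.1, 0.5, -0.4]
width: 0.422
grasp_force: 60.1
```

Request:
arm_command --delta_pos '[[-0.1,0,0],[-0.08,0,0],[0,0,0]]' --dr '[[0,0,0],[0,0,0],[0,0,0]]' --fingers '[0,0,0]'

```text
time: 18.9
tcp_pos: [538.6, 37.6, 111.2]
tool_rot: [0.016, 1.0, -0.0, 0.009]
force: [-1.1, 0.0, -0.9]
width: 0.419
grasp_force: 60.1
```

Request:
arm_command --delta_pos '[[-0.08,0,0],[-0.08,0,0],[0,0,0]]' --dr '[[0,0,0],[0,0,0],[0,0,0]]' --fingers '[0,0,0]'

```text
time: 19.2
tcp_pos: [538.9, 37.6, 110.3]
tool_rot: [0.016, 1.0, -0.0, 0.005]
force: [-8.6, 0.9, 1.3]
width: 0.423
grasp_force: 61.0
```

Run:
```python
from h import *
pneed(-95,110);  print(bot.state()['force']); slat()
```

```text
yaw -1.79 turn z units -0.0 shift units [0.02 0.05 0.01] mm [0.4 1.3 0.3] tilt [ 1.010e-02 -6.000e-04 -9.999e-01]
[-8.6271201   0.87679627  1.31822022]
slat pts 9681 tool x range [-53.4  23.6]
  x -50 y [-18.3  20.6] top z 10.71
  x -40 y [-18.6  20.8] top z 10.61
  x -30 y [-18.2  20.4] top z 10.52
  x -20 y [-18.   20.1] top z 10.36
  x -10 y [-17.   18.8] top z 10.27
  x 0 y [-17.   18.7] top z 10.2
  x 10 y [-17.9  21.5] top z 10.14
  x 20 y [-18.2  21. ] top z 10.79
```

Request:
arm_command --delta_pos '[[0.1,0,0.03],[0,0,0],[0,0,0],[0,0,-0.4],[0,0,-0.8]]' --dr '[[0,0,0],[0,0,0],[0,0,0],[0,0,0],[0,0,0]]' --fingers '[0,0.7,0.7,0.7,0.7]'

```text
time: 19.75
tcp_pos: [539.6, 37.5, 140.4]
tool_rot: [0.016, 1.0, -0.0, 0.009]
force: [0.3, 0.5, 0.0]
width: 0.7
grasp_force: 0.0
```

Request:
arm_command --delta_pos '[[0,0,-0.8],[0,0,-0.5],[0,0,0],[0.7,-1,0],[0.7,-1,0]]' --dr '[[0,0.23,0],[0,0,-0.74],[0,0,-0.74],[0,0,0],[0,0,0]]' --fingers '[1,1,1,1,1]'

```text
time: 20.25
tcp_pos: [509.6, -15.5, 174.1]
tool_rot: [-0.045, 0.999, -0.0, 0.002]
force: [1.0, -0.4, 0.1]
width: 0.998
grasp_force: 0.0
```

Request:
arm_command --delta_pos '[[0.7,-1,0],[0.7,-1,0],[0.7,-1,0],[0.7,-1,0],[0.7,-1,0]]' --dr '[[0,0,0],[0,0,0],[0,0,0],[0,0,0],[0,0,0]]' --fingers '[1,1,1,1,1]'

```text
time: 20.75
tcp_pos: [432.8, -148.8, 174.1]
tool_rot: [-0.044, 0.999, -0.001, 0.002]
force: [0.2, 0.0, 0.4]
width: 1.003
grasp_force: 0.0
```

Request:
arm_command --delta_pos '[[0.7,-1,0],[0.7,-1,0],[0.7,-1,0.5],[0,-0.9,1],[0,0,0.8]]' --dr '[[0,0,0],[0,0,0],[0,0,0],[0,0,0],[0,0,0]]' --fingers '[1,1,1,1,1]'

```text
time: 21.25
tcp_pos: [390.0, -252.4, 115.9]
tool_rot: [-0.042, 0.999, -0.002, 0.003]
force: [-0.4, 0.8, -0.3]
width: 0.999
grasp_force: 0.0
```

Run:
```python
from h import *
need(375,-251,16,5); press()
im,P,M,K=grab('wrist'); 
hsv=cv2.cvtColor(im,cv2.COLOR_BGR2HSV);H,S,V=[hsv[...,i] for i in range(3)]
m=((H<6)|(H>174))&(S>150)&(V>60)&(abs(P[...,1]+250)<60)&(P[...,2]>14)&(P[...,2]<40); p=P[m]
for x in range(330,450,10):
    q=p[abs(p[:,0]-x)<4]
    if len(q)>10: print(x,np.percentile(q[:,1],[1,99]).round(1),np.median(q[:,2]).round(1))
print(np.percentile(p[:,0],[0.3,1]))
```

```text
yaw 4.84 turn z units -0.03 shift units [0.59 0.11 4.  ] mm [14.8  2.7 99.9] tilt [ 0.0055 -0.0035 -1.    ]
pale -115 89 Y [-20.2  18.8] z 95.6
pale -100 91 Y [-19.4  19.8] z 97.6
pale -85 99 Y [-20.2  18.4] z 96.7
pale -70 95 Y [-20.2  19. ] z 97.3
pale -55 92 Y [-19.3  17.7] z 97.9
pale -40 90 Y [-19.6  18.4] z 97.3
pale -25 66 Y [-19.8  17.1] z 97.7
pale 35 64 Y [-18.5  18.5] z 97.8
pale 50 87 Y [-19.9  17.2] z 97.3
pale 65 90 Y [-19.2  18.1] z 97.6
pale 80 88 Y [-18.2  19.2] z 97.6
pale 95 20 Y [-19.6  16.2] z 93.3
  Xmin [-118.3 -118.1 -117.4] Xmax [87.9 89.8]
plate z 77.74
350 [-271.  -232.9] 20.9
360 [-270.9 -232.3] 21.1
370 [-270.2 -230.9] 21.0
380 [-269.6 -230. ] 21.1
390 [-268.2 -229.1] 21.1
400 [-267.5 -228.5] 21.0
410 [-266.2 -227.4] 21.1
420 [-265.4 -226.7] 21.1
430 [-264.9 -226. ] 19.8
440 [-263.5 -225.5] 18.3
[350.15669467 351.20951333]
```

Request:
arm_command --delta_pos '[[0.47,0.15,0.6],[0,0,1],[0,0,1],[0,0,0.9],[0,0,0.45]]' --dr '[[0,0,-0.05],[0,0,0],[0,0,0],[0,0,0],[0,0,0]]' --fingers '[1,1,1,1,1]' --grip_force 70

```text
time: 21.85
tcp_pos: [377.6, -246.3, 16.5]
tool_rot: [-0.046, 0.999, -0.0, 0.001]
force: [-0.0, 0.3, 0.8]
width: 0.999
grasp_force: 0.0
```

Request:
arm_command --delta_pos '[[0,0,0],[0,0,0],[0,0,0],[0,0,0],[0,0,0]]' --dr '[[0,0,0],[0,0,0],[0,0,0],[0,0,0],[0,0,0]]' --fingers '[0.8,0.5,0.3,0,0]'

```text
time: 22.35
tcp_pos: [378.3, -247.2, 18.4]
tool_rot: [-0.046, 0.999, -0.001, 0.002]
force: [0.1, -0.5, 6.9]
width: 0.447
grasp_force: 70.5
```

Request:
arm_command --delta_pos '[[0,0,0],[0,0,0],[0,0,-0.5],[0,0,-1],[0,0,-1]]' --dr '[[0,0,0],[0,0,0],[0,0,0],[0,0,0],[0,0,0]]' --fingers '[0,0,0,0,0]'

```text
time: 22.85
tcp_pos: [376.8, -246.3, 80.4]
tool_rot: [-0.046, 0.999, -0.0, 0.001]
force: [-0.1, -0.9, -0.9]
width: 0.444
grasp_force: 70.0
```

Request:
arm_command --delta_pos '[[0,0,-1],[0,0,-1],[0,0,-1],[0,0,0]]' --dr '[[0,0,0],[0,0,0],[0,0,0],[0,0,0]]' --fingers '[0,0,0,0]'

```text
time: 23.25
tcp_pos: [378.7, -247.7, 158.0]
tool_rot: [-0.046, 0.999, -0.003, 0.004]
force: [0.9, -0.7, -0.2]
width: 0.448
grasp_force: 70.1
```

```bash
cat >> h.py <<'E'
def wedge():
    t=T(); im,P,M,K=grab('wrist'); hsv=cv2.cvtColor(im,cv2.COLOR_BGR2HSV);H,S,V=[hsv[...,i] for i in range(3)]
    m=((H<6)|(H>174))&(S>150)&(V>60)&np.isfinite(P[...,2])
    q=(P-t[:3,3])@t[:3,:3]; m&=(abs(q[...,1])<26)&(q[...,2]<40)&(q[...,2]>-30); p=q[m]
    print('wedge tool x range',np.percentile(p[:,0],[1,99]).round(1))
    for x in range(-100,41,10):
        k=p[abs(p[:,0]-x)<4]
        if len(k)>15: print('  x',x,'y',np.percentile(k[:,1],[1,99]).round(1),'top z',np.median(k[:,2]).round(2))
E
python3 - <<'E'
from h import *
print(bot.state()['width'],bot.state()['grasp_force']); wedge(); pneed(-230,160)
E
```

```text
0.4479876195527818 70.10110259056091
wedge tool x range [-41.8  27.6]
  x -40 y [-19.4  19.2] top z -2.42
  x -30 y [-19.4  19.7] top z -2.48
  x -20 y [-19.   19.6] top z -2.52
  x -10 y [-18.3  19.9] top z -2.56
  x 0 y [-18.2  19.7] top z -2.68
  x 10 y [-18.4  20.1] top z -2.67
  x 20 y [-18.3  20.6] top z -2.74
  x 30 y [-17.9  20.7] top z 3.75
yaw 5.24 turn z units 1.53 shift units [-0.68 11.63 -0.16] mm [-17.  290.7  -3.9] tilt [ 0.0057 -0.003  -1.    ]
```

Request:
arm_command --delta_pos '[[0,0,0],[0,0,0],[0,1,0],[0,1,0],[0,1,0]]' --dr '[[0,0,0.64],[0,0,0.63],[0,0,0],[0,0,0],[0,0,0]]' --fingers '[0,0,0,0,0]'

```text
time: 23.8
tcp_pos: [376.6, -170.3, 153.0]
tool_rot: [0.005, 1.0, 0.001, -0.0]
force: [-0.2, 0.2, -1.1]
width: 0.449
grasp_force: 70.1
```

Request:
arm_command --delta_pos '[[0,1,0],[0,1,0],[0,1,0],[0,1,0],[0,1,0]]' --dr '[[0,0,0],[0,0,0],[0,0,0],[0,0,0],[0,0,0]]' --fingers '[0,0,0,0,0]'

```text
time: 24.3
tcp_pos: [377.8, -45.3, 153.2]
tool_rot: [0.005, 1.0, 0.0, -0.0]
force: [0.7, -0.2, -0.7]
width: 0.446
grasp_force: 70.1
```

Request:
arm_command --delta_pos '[[-0.2,1,0],[-0.2,1,0],[-0.2,1,0],[0,0.6,0],[0,0,0]]' --dr '[[0,0,0],[0,0,0],[0,0,0],[0,0,0],[0,0,0]]' --fingers '[0,0,0,0,0]'

```text
time: 24.8
tcp_pos: [393.9, 44.6, 153.2]
tool_rot: [0.004, 1.0, -0.0, -0.0]
force: [-0.7, -0.8, -0.3]
width: 0.451
grasp_force: 70.2
```

Run:
```python
from h import *
pneed(-230,119.5); press(115,175)
```

```text
yaw -0.42 turn z units 0.29 shift units [-0.39 -0.05  1.35] mm [-9.7 -1.2 33.7] tilt [-7.e-04 -0.e+00 -1.e+00]
pale 20 12 Y [-20.7   4.7] z 148.4
  Xmin [-79.2 -79.1 -78.9] Xmax [17. 17.]
red -145 44 Y [-16.9  20.8] z 144.6
red -130 97 Y [-18.   19.8] z 142.4
red -115 97 Y [-17.2  20.5] z 140.6
red -100 88 Y [-16.4  19.6] z 138.3
red -85 76 Y [-17.5  17.9] z 135.6
  Xmin [-144.2 -143.6 -143.3] Xmax [-81.1 -80.5]
plate z 77.62
```

Request:
arm_command --delta_pos '[[0,-0.06,0.5],[0,0,0.5],[0,0,0.33],[-0.5,0,0],[-0.7,0,0]]' --dr '[[0,0,0],[0,0,0],[0,0,0],[0,0,0],[0,0,0]]' --fingers '[0,0,0,0,0]'

```text
time: 25.35
tcp_pos: [425.2, 41.1, 120.9]
tool_rot: [0.005, 1.0, -0.0, 0.001]
force: [-0.5, 1.0, -1.0]
width: 0.447
grasp_force: 70.2
```

Request:
arm_command --delta_pos '[[-0.7,0.01,0],[-0.7,0.01,0],[-0.5,0.01,0],[0,0,0],[0,0,0]]' --dr '[[0,0,0],[0,0,0],[0,0,0],[0,0,0],[0,0,0]]' --fingers '[0,0,0,0,0]'

```text
time: 25.85
tcp_pos: [472.1, 41.7, 120.8]
tool_rot: [0.005, 1.0, -0.0, 0.0]
force: [-0.0, 0.3, -1.3]
width: 0.447
grasp_force: 70.2
```

Run:
```python
from h import *
pneed(-121.7,117.4); print(bot.state()['force'],T()[:3,3]);  press(85,130)
```

```text
yaw -0.6 turn z units 0.26 shift units [-1.59 -0.03  0.14] mm [-39.8  -0.7   3.4] tilt [ 7.e-04 -2.e-04 -1.e+00]
[-0.01367617  0.26618595 -1.31420333] [472.09465275  41.6758411  120.81629593]
pale 35 59 Y [-18.3  18.8] z 98.2
pale 50 87 Y [-19.8  17.1] z 98.0
pale 65 87 Y [-19.3  18.3] z 97.6
pale 80 82 Y [-18.3  19.1] z 97.9
pale 95 16 Y [-19.3  16.5] z 96.5
  Xmin [-26.8  12.2  32.6] Xmax [89.8 91.1]
red -190 49 Y [-18.1  19.4] z 120.2
red -175 18 Y [-18.1  -0.2] z 121.1
red -40 50 Y [-18.6  18.4] z 108.3
red -25 44 Y [-17.7  18.6] z 106.5
  Xmin [-189.2 -189.2 -189.1] Xmax [-24.9 -24.7]
plate z 77.72
```

Request:
arm_command --delta_pos '[[0,0,0.1],[-0.3,0,0],[-0.3,0,0],[0,0,0]]' --dr '[[0,0,0],[0,0,0],[0,0,0],[0,0,0]]' --fingers '[0,0,0,0]'

```text
time: 26.3
tcp_pos: [488.6, 41.7, 118.6]
tool_rot: [0.005, 1.0, -0.0, 0.001]
force: [0.2, 0.1, -1.8]
width: 0.447
grasp_force: 70.1
```

Request:
arm_command --delta_pos '[[-0.15,0,0],[-0.15,0,0],[0,0,0]]' --dr '[[0,0,0],[0,0,0],[0,0,0]]' --fingers '[0,0,0]'

```text
time: 26.6
tcp_pos: [494.0, 41.6, 118.0]
tool_rot: [0.005, 1.0, -0.0, -0.001]
force: [-2.7, 0.0, -1.5]
width: 0.449
grasp_force: 70.1
```

Run:
```python
from h import *
pneed(-121.7,117.4); print(bot.state()['force'],T()[:3,3]);  press(85,130)
```

```text
yaw -0.58 turn z units 0.26 shift units [-0.72 -0.05  0.02] mm [-17.9  -1.3   0.6] tilt [-1.1e-03 -3.0e-04 -1.0e+00]
[-2.7307794   0.00757495 -1.54185139] [493.99465674  41.58868664 117.99282569]
pale 35 59 Y [-18.5  18.8] z 97.7
pale 50 83 Y [-19.8  17.6] z 97.0
pale 65 83 Y [-19.2  18.3] z 97.3
pale 80 85 Y [-18.3  19.3] z 96.8
pale 95 15 Y [-19.2  16.8] z 95.3
  Xmin [20.8 32.4 34. ] Xmax [89.6 91.3]
red -160 14 Y [-16.4  18.2] z 117.6
  Xmin [-158.8 -158.8 -158.8] Xmax [-149.8 -149.5]
plate z 77.18
```

Request:
arm_command --delta_pos '[[-0.15,0,0.02],[-0.15,0,0.02],[-0.1,0,0.02],[0,0,0]]' --dr '[[0,0,0],[0,0,0],[0,0,0],[0,0,0]]' --fingers '[0,0,0,0]'

```text
time: 27.05
tcp_pos: [503.6, 41.5, 116.4]
tool_rot: [0.005, 1.0, -0.0, -0.001]
force: [-5.0, 0.4, -2.4]
width: 0.45
grasp_force: 70.1
```

Request:
arm_command --delta_pos '[[-0.12,0,0.02],[-0.1,0,0.02],[0,0,0]]' --dr '[[0,0,0],[0,0,0],[0,0,0]]' --fingers '[0,0,0]'

```text
time: 27.35
tcp_pos: [509.0, 41.4, 115.4]
tool_rot: [0.005, 1.0, -0.0, -0.001]
force: [-5.9, 0.2, -2.7]
width: 0.448
grasp_force: 70.1
```

Run:
```python
from h import *
pneed(-121.7,117.4-2.6); print(bot.state()['force'],bot.state()['grasp_force']);  press(85,130)
```

```text
yaw -0.58 turn z units 0.26 shift units [-0.12 -0.06  0.02] mm [-3.  -1.6  0.6] tilt [-2.e-03 -3.e-04 -1.e+00]
[-5.91921521  0.23462583 -2.67064379] 70.10177493095398
pale 35 31 Y [-18.   17.4] z 96.0
pale 50 89 Y [-19.8  17.4] z 94.9
pale 65 88 Y [-19.2  18.1] z 95.0
pale 80 89 Y [-18.4  19.3] z 94.9
pale 95 16 Y [-16.9  19.3] z 94.2
  Xmin [36.1 36.6 36.9] Xmax [89.1 90.5]
red 35 18 Y [-15.2  18.5] z 97.9
  Xmin [-134.1 -134.  -133.9] Xmax [35.5 35.7]
plate z 75.14
```

Request:
arm_command --delta_pos '[[-0.1,0,0.015],[-0.06,0,0.01],[0,0,0]]' --dr '[[0,0,0],[0,0,0],[0,0,0]]' --fingers '[0,0,0]'

```text
time: 27.7
tcp_pos: [512.2, 41.4, 114.6]
tool_rot: [0.005, 1.0, -0.0, -0.002]
force: [-7.0, 1.3, -2.0]
width: 0.45
grasp_force: 70.1
```

Request:
arm_command --delta_pos '[[-0.05,0,0],[0,0,0]]' --dr '[[0,0,0],[0,0,0]]' --fingers '[0,0]'

```text
time: 27.9
tcp_pos: [512.6, 41.4, 114.5]
tool_rot: [0.005, 1.0, -0.0, -0.003]
force: [-8.5, 0.9, -1.8]
width: 0.45
grasp_force: 70.2
```

Run:
```python
from h import *
pneed(-121.7,117.4-2.6); print(bot.state()['force'],bot.state()['grasp_force']);  press(85,130)
```

```text
yaw -0.58 turn z units 0.26 shift units [ 0.03 -0.07 -0.01] mm [ 0.6 -1.6 -0.3] tilt [-5.6e-03 -4.0e-04 -1.0e+00]
[-8.54020538  0.91121363 -1.76139157] 70.23240566253662
pale 50 90 Y [-19.8  17.5] z 94.7
pale 65 79 Y [-19.2  18.5] z 94.9
pale 80 85 Y [-18.1  19.2] z 94.5
pale 95 14 Y [-16.9  19.5] z 93.9
  Xmin [40.2 40.5 41.3] Xmax [89.3 91.1]
red 35 39 Y [-16.6  18.5] z 97.4
  Xmin [-97.7 -66.2  -3.2] Xmax [38.7 38.9]
plate z 74.63
```

Request:
arm_command --delta_pos '[[-0.08,0,0],[0,0,0]]' --dr '[[0,0,0],[0,0,0]]' --fingers '[0,0]'

```text
time: 28.15
tcp_pos: [512.9, 41.4, 114.4]
tool_rot: [0.005, 1.0, -0.0, -0.005]
force: [-12.5, 0.7, 3.4]
width: 0.447
grasp_force: 70.6
```

Request:
arm_command --delta_pos '[[-0.08,0,0],[0,0,0],[0,0,0]]' --dr '[[0,0,0],[0,0,0],[0,0,0]]' --fingers '[0,0,0]'

```text
time: 28.45
tcp_pos: [513.2, 41.3, 114.4]
tool_rot: [0.005, 1.0, -0.0, -0.007]
force: [-16.4, 0.6, 4.2]
width: 0.45
grasp_force: 71.0
```

Run:
```python
from h import *
pneed(-121.7,117.4-2.6); print(bot.state()['force'],bot.state()['grasp_force']);  press(85,130)
im=bot.grab_frame('side')['pixels']; cv2.imwrite('pics/side9.png',cv2.resize(im[120:360,180:460],None,fx=2.5,fy=2.5)); wedge()
```

```text
yaw -0.58 turn z units 0.26 shift units [ 0.05 -0.06 -0.02] mm [ 1.3 -1.6 -0.4] tilt [-1.310e-02 -6.000e-04 -9.999e-01]
[-16.423621     0.62522643   4.24952125] 70.97458362579346
pale 50 89 Y [-19.8  17.4] z 94.6
pale 65 86 Y [-19.2  18.2] z 94.8
pale 80 86 Y [-18.2  19.2] z 94.9
pale 95 15 Y [-16.7  19.3] z 93.3
  Xmin [40.8 41.1 41.6] Xmax [89.7 90.6]
red 35 43 Y [-16.   18.4] z 98.1
  Xmin [31.9 31.9 32. ] Xmax [40.1 40.6]
plate z 74.74
wedge tool x range [-41.2  27.8]
  x -40 y [-19.1  19.1] top z -3.15
  x -30 y [-19.1  19.4] top z -3.06
  x -20 y [-18.8  19.6] top z -2.9
  x -10 y [-18.2  20. ] top z -2.83
  x 0 y [-18.1  19.8] top z -2.66
  x 10 y [-18.3  20.3] top z -2.49
  x 20 y [-18.   20.9] top z -2.34
  x 30 y [-17.9  21. ] top z 3.43
```

View pics/side9.png

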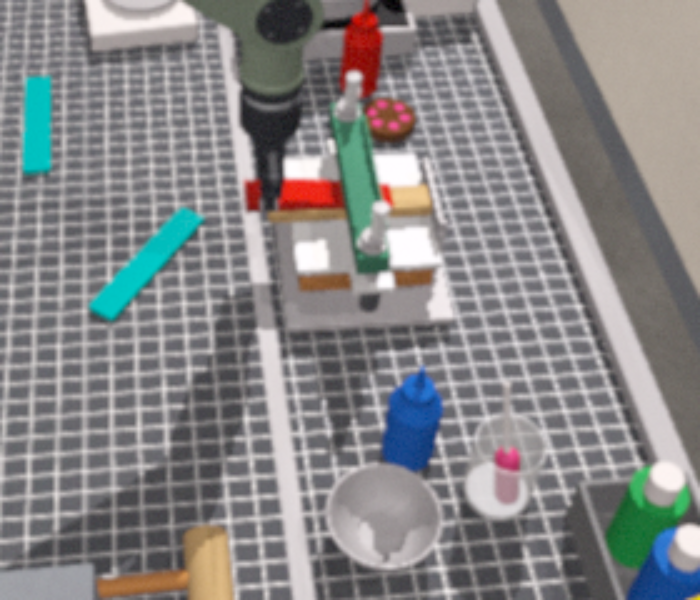

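The picture shows the wedge at crop (310,195), in on the slat stack under the bridge, with everything around it undisturbed. The plate is fully down: it dropped 3.1 mm, then stopped while the push rose to 16 N. I'm handing in.

```bash
python3 -c "
from plant import bot
print(bot.finish_job())"
```

```text
the job is handed in; nothing more can be done
None
```

The job is handed in: both slats lie stacked on the plate against the stop, the plate is fully down, and the arm is still holding the wedge pressed in by its thick end at about 16 N, at 28.5 s on the robot's clock.

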